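Index the filling funnel to the empty bottle

TASK

On the bottle-filling stand the white funnel is locked over the bottle just filled. Hook a fingertip under the red ring, gently lift the spring pin out of its hole, swing the arm one hole so that the funnel stands over the empty clear bottle with the blue bands, and let the pin drop fully home there. The ring is not to be squeezed or forced, the arm must not swing on past that hole, and leave the bottles and the jar standing where they are.

Things in the scene. Friction and masses are not known exactly. Their poses are not given: they have to be found in the camera images.
- stand: Grey cast base of the filling stand, fixed to the bench. Origin: on the bench, on the vertical pivot axis of the yellow swing arm. Its x axis runs from the pivot to the bottle tray (12 mm high), away from the ring; z is up. The three bottles stand 125 mm from the pivot, 0.42 rad apart, at the funnel's places for swing = -0.42, 0 and 0.42.
- mid_hole (a point): Centre of the middle hole (swing = 0) of the fan-shaped steel index plate, at its top face, 40 mm above the bench, 150 mm from the pivot on the stand's -x side. The plate's radius is 170 mm and it spans 72 degrees either side. Five holes, 13 mm wide, 0.42 rad (62 mm) apart on a circle about the pivot: swing = -0.84, -0.42, 0, 0.42, 0.84.
- swing (a joint): Angle of the swing arm about the pivot (rad), 0 at the start, limits -0.92 to 0.92. Positive is counter-clockwise from above: the funnel goes to the stand's +y and the ring, on the other side of the pivot, to its -y. It turns only with the pin lifted, stays where it is left, and takes about 2 N at the ring.
- pin (a joint): Lift of the spring pin (m): 0 fully home in a hole, about 0.012 with its round tip on the plate between holes, 0.026 at its hard upper stop; clear of the plate above 0.013. It is pushed down with about 5 N at home and 0.2 N more per mm. The pin is 10 mm thick and slips into a hole when let go within about 3 mm of the hole's centre.
- ring_center (a point): Centre of the red pull ring, rigid on top of the pin, 150 mm from the pivot, 120 mm above the bench at the start. Inside diameter 56 mm, outside 72 mm, bar 8 mm thick. It stands upright; its hole looks along this point's x axis, which points level from ring to pivot; z is up. A finger sloping down and forward, tilted 30 to 45 degrees from vertical, enters it from the -x side.
- boss_top (a point): Top of the round boss (26 mm wide) under the ring in which the pin slides, 84 mm above the bench, on the pin's axis. The boss stands on the yellow lever, 26 mm wide, whose top is 64 mm above the bench and which runs from the pin to the pivot.
- spout (a point): Lower end of the white funnel's spout, 128 mm above the bench, 125 mm from the pivot, opposite the ring. It travels with the swing arm, as one rigid piece with the lever. The funnel's rim is 72 mm wide, 205 mm above the bench.
- empty_mouth (a point): Centre of the mouth of the empty clear bottle with blue bands (42 mm wide, 100 mm tall, loose), 112 mm above the bench. It stands in the tray at the place for swing = 0.42 or for swing = -0.42.
- filled: Amber bottle without a cap, just filled, under the funnel at the start; 42 mm wide, 98 mm tall, loose; origin at the centre of its underside.
- capped: Amber bottle with a white cap, on the other side of the filled one from the empty bottle; 42 mm wide, 104 mm tall, loose; origin at the centre of its underside.
- jar: Amber jar with a white lid standing on the bench beside the stand; 56 mm wide, 75 mm tall, loose; origin at the centre of its underside.

How it is judged:
On the way, in this order (a step that is already met when the one before it is completed fails the run):
1. the pin is lifted out of its hole (value of joint pin above 0.012 m), for 0.2 s.
2. the funnel is over the empty bottle and the pin is home (horizontal distance between spout and empty_mouth below 0.01 m and value of joint pin below 0.003 m), for 0.3 s.
At the end, for the whole second after the job is handed in: The spout is within 10 mm (horizontally) of the middle of the empty bottle's mouth, the pin is within 3 mm of fully home, the arm is at rest, and all bottles and the jar stand upright within 15 mm of their starting places (all of step 2 and velocity of joint swing between -0.03 and 0.03 rad/s and distance of each of filled, capped, empty, jar from where it was at the start of the episode below 0.015 m and angle between each of filled, capped, empty, jar's own z axis and vertical below 0.1 rad); the robot touches nothing.
It fails at once if a bottle or the jar is lifted, pushed away or knocked over (distance of any of filled, capped, empty, jar from where it was at the start of the episode above 0.02 m or angle between any of filled, capped, empty, jar's own z axis and vertical above 0.3 rad).
It fails at once if the ring is squeezed or forced (more than 30 N) (contact force between the fingers and pin above 30 N).
It fails at once if the arm swings well past the one hole (value of joint swing above 0.62 rad or value of joint swing below -0.62 rad).
It also fails if it takes over 48 s, if anything falls off the work surface, if the arm or the gripper's body presses on something with over 40 N, if the wrist force passes 120 N, or if a joint passes its speed limit or range.

ROBOT

A 6-joint arm with a two-finger parallel gripper is mounted at the origin on the work surface. World frame = base frame: x ahead of the robot, y to its left, z up, the work surface at z = 0. Lengths are in m, angles in rad, forces in N, time in s.
With the tool pointing down it reaches from about 0.35 to 0.775 m from the base axis. Payload 7.3 kg.
Tool frame: the origin (TCP) lies on the centre line of the jaws, within the pads' length; the fingertips stand ahead of it and the grasp point (between the pads) lies 11 mm behind it (robot.nose_length is the z of the fingertips in the tool frame, in m); z points along the fingers, y is the line along which they close (so a half turn about z gives the same grasp; the last joint's range is limited). The gripper opens to 92 mm and grips with 3 to 60 N. Pads are 19 mm wide; open, the fingers measure 130 mm over their backs; the gripper's body (75 mm by 190 mm) begins 47 mm behind the grasp point.
Start: joints at [1.192, 0.342, 1.524, -0, 1.275, -0.146], TCP at [0.121, 0.511, 0.235] pointing down, gripper open.
Joint ranges: [-2.53, 2.53], [-0.77, 2.02], [0.04, 2.7], [-1, 4.14], [0.28, 2.66], [-3.11, 3.11]. Speed limits (rad/s): [2.57, 2.57, 3.14, 3.14, 3.14, 3.14].

INTERFACE

Orientations are given as [roll, pitch, yaw] about the fixed x, y, z axes, in that order (R = Rz(yaw) Ry(pitch) Rx(roll)).
In Python, from cell import robot, cams gives the robot as it stands. The module is installed in compiled form; this text tells all that it offers.
- The arm moves only by the tool carry_out, never from a script. Its argument "deltas" is a list of rows, each a list of 7 numbers: the shift along the tool's x, y, z in cm, then the turn, a rotation vector about the tool's x, y, z in rad, then the opening, from 0 (shut) to 1 (fully open). A call has exactly 8 rows; each row shifts and turns the commanded pose from where the row before left it, along the tool's axes as they then stand; what a row does not reach is not made up. A row lasts 1/12 s, in which the tool goes at most 41.7 mm and 7.16 degrees, less where a joint would pass 70% of its speed; a pose out of reach is approached as far as the arm can. A call is refused whole if a number of a shift passes 4.17 or a number of a turn 0.125, either way. A call with a gripper value outside its range is refused whole. The fingers move at their own pace and stop on an object; "force" is the grip in N (left out, the last holds). Time passes only in rows, so rows that do not move let the fingers close, or fill a call up. It gives the time, the measured TCP pose, the force, the opening and the grip force at its end, in the units of the state.
- robot.observe(): the state, without advancing time (a new reading comes with each control period).
- cams.read_camera(name): name is "scene" or "top" or "wrist"; returns a dict with "image" (480x640x3 uint8, blue, green, red), "depth" (480x640 float32, m along the optical axis (not along the pixel's ray), 0 where there is no reading), "fx", "fy", "cx", "cy" (pixels), "world_to_cam" (4x4, takes a point from world to camera coordinates). Camera axes: x right, y up, looking along -z (the intrinsics and any distortion apply to the point x, -y, -z); pixel columns grow to the right and rows downward; lengths in m; the calibration is good to about 2 mm. A picture is of the moment at which its call begins.
- robot.hand_in(): hands the job in; it is judged then, once.
The state is a dict: "time": time; "qpos": joint angles; "qvel": joint speeds; "joint_efforts": joint torques, N m; "tool_pos": TCP position; "tool_rot": TCP orientation; "contact_force": force on the tool from outside, world axes, zero at the start; "torque": the same for the moment, N m; "opening": finger opening in m; "grip_force": force on a finger pad.
Only numpy, scipy, OpenCV 4.12 (cv2) and the standard library are available. Lean on these libraries where they do the work, as an engineer would, in place of code of your own. Each camera call takes 0.05 s, during which the arm holds its last target. There are 200 camera calls.

## Working session

There is one attempt and no reset: what is moved stays moved. The work goes in short steps, Python scripts to look and compute and a tool call to move; the robot and the scene stay as the last step left them, time stands still between calls to the robot, and variables do not carry over. Pictures are saved under pics/ and viewed, at most 10 in all, crops included, and the job is handed in when it is done.

Besides the shell and the picture viewer there is one more tool, called after "Call:" as name(argument=value, ...), one argument or row to a line, values as JSON. carry_out: Moves the arm, as the interface text tells. Its arguments: {"type":"object","properties":{"deltas":{"type":"array","items":{"type":"array","items":{"type":"number"}}},"force":{"type":"number"}},"required":["deltas"]}

```bash
mkdir -p pics
python3 - <<'E'
from cell import robot,cams
import cv2,numpy as np
s=robot.observe();print(s['time'],s['tool_pos'],s['tool_rot'],s['opening'],robot.nose_length)
for n in ['scene','top']:
    c=cams.read_camera(n);cv2.imwrite(f'pics/{n}0.png',c['image']);np.savez(f'{n}0.npz',**c)
    print(n,c['fx'],c['cx'],c['cy'],np.linalg.inv(c['world_to_cam']).round(3).tolist(), [k for k in c])
E
```

```text
0.0 [0.12092456 0.51046544 0.23403521] [-3.14003639e+00 -2.27653567e-04  2.90880076e+00] 0.09159334653949232 0.008
scene 480.87353908892635 309.1379999015625 240.2461548384542 [[0.524, -0.633, 0.569, 1.144], [0.852, 0.396, -0.344, -0.238], [-0.008, 0.665, 0.747, 0.835], [0.0, 0.0, 0.0, 1.0]] ['image', 'depth', 'fx', 'fy', 'cx', 'cy', 'world_to_cam']
top 562.6383500845716 317.5599649588735 228.09184838460615 [[-0.08, 0.973, -0.215, 0.364], [-0.997, -0.078, 0.021, 0.119], [0.003, 0.216, 0.976, 1.131], [0.0, 0.0, 0.0, 1.0]] ['image', 'depth', 'fx', 'fy', 'cx', 'cy', 'world_to_cam']
```

View pics/scene0.png

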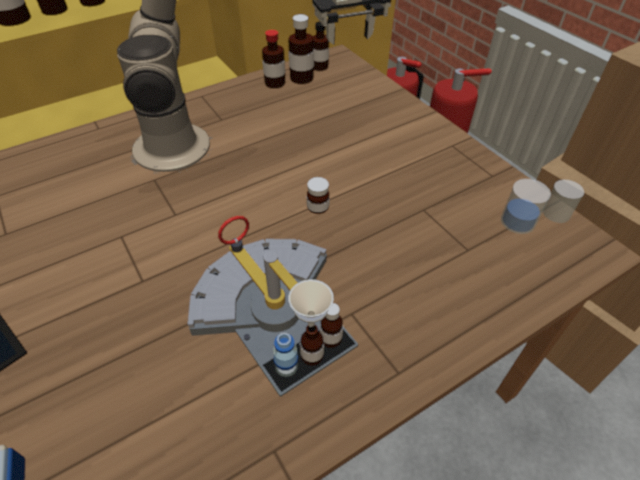

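View pics/top0.png

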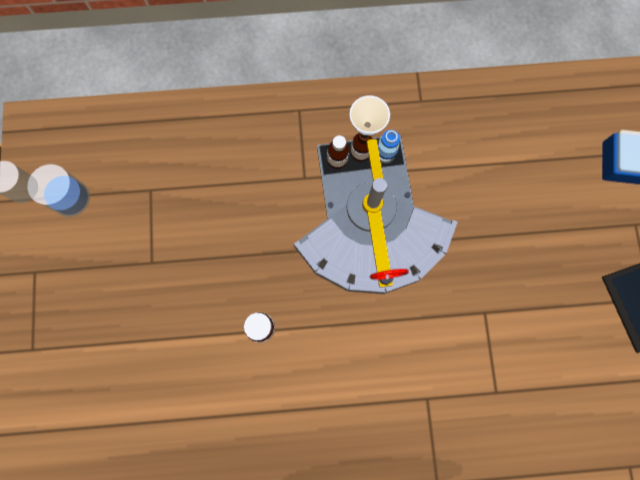

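The scene view shows the red ring at (234,230), the funnel at (311,300) and the blue-banded bottle at (286,352). In the top view the same things are at (388,273), (370,115) and (390,143), with the jar at (258,327). The empty bottle is on the −y side, so the target swing is −0.42.

```bash
cat > h.py <<'E'
import numpy as np,cv2
def ray(c,u,v):
    M=np.linalg.inv(c['world_to_cam']); d=M[:3,:3]@np.array([(u-c['cx'])/c['fx'],-(v-c['cy'])/c['fy'],-1.]); return M[:3,3],d
def plane(c,u,v,z):
    o,d=ray(c,u,v); return o+d*(z-o[2])/d[2]
def tri(rs):
    A=np.zeros((3,3));b=np.zeros(3)
    for o,d in rs:
        d=d/np.linalg.norm(d);P=np.eye(3)-np.outer(d,d);A+=P;b+=P@o
    p=np.linalg.solve(A,b);return p,[np.linalg.norm(np.cross(p-o,d/np.linalg.norm(d))) for o,d in rs]
def blob(c,f,box):
    x0,y0,x1,y1=box;im=cv2.cvtColor(c['image'],cv2.COLOR_BGR2HSV)
    m=np.zeros(im.shape[:2],np.uint8);m[y0:y1,x0:x1]=(f(*[im[...,i].astype(int) for i in range(3)])[y0:y1,x0:x1])*255
    n,l,st,_=cv2.connectedComponentsWithStats(m);k=1+np.argmax(st[1:,4]);return (l==k).astype(np.uint8),st[k]
red=lambda h,s,v:((h<6)|(h>174))&(s>170)&(v>90)
E
python3 - <<'E'
from h import *
S=dict(np.load('scene0.npz'));T=dict(np.load('top0.npz'))
def ell(m):
    p=max(cv2.findContours(m,cv2.RETR_EXTERNAL,cv2.CHAIN_APPROX_NONE)[0],key=len);return cv2.fitEllipse(p)
ms,a=blob(S,red,(205,205,260,255));mt,b=blob(T,red,(360,255,420,290));print(a,b)
es,et=ell(ms),ell(mt);print(es,et)
print('ring',tri([ray(S,*es[0]),ray(T,*et[0])]))
wh=lambda h,s,v:(s<75)&(v>120)
ms,a=blob(S,wh,(280,275,340,325));mt,b=blob(T,wh,(345,90,395,138));print(a,b)
es,et=ell(ms),ell(mt);print(es,et)
print('funnel rough',tri([ray(S,*es[0]),ray(T,*et[0])]), plane(T,*et[0],.205), plane(S,*es[0],.2))
ms,b=blob(T,wh,(235,305,285,350));print('jar',plane(T,*ell(ms)[0],.075))
bl=lambda h,s,v:(h>95)&(h<125)&(s>80)
ms,b=blob(T,bl,(372,125,410,165));print('emptytop',b)
for m,c,n,f in[(S,'s',(270,325,300,380),bl)]:
    mm,st=blob(S,bl,n);print(st)
# red pts in top via plane at ring: ends of the ring
mt,b=blob(T,red,(360,255,420,290));ys,xs=np.nonzero(mt)
i,j=xs.argmin(),xs.argmax();print([plane(T,xs[k],ys[k],.12).round(3) for k in(i,j)])
E
```

```text
[219 216  29  23  99] [371 269  37  11 215]
((234.16761779785156, 231.25491333007812), (24.345348358154297, 33.20684814453125), 49.76884078979492) ((388.96295166015625, 273.82415771484375), (6.608335971832275, 37.722904205322266), 79.46530151367188)
ring (array([ 0.4928354 , -0.02425725,  0.11478758]), [np.float64(0.0008659466420028604), np.float64(0.0008659466420027931)])
[ 280  275   60   47 1785] [ 349   95   42   41 1298]
((309.3797607421875, 299.4482421875), (43.83121871948242, 56.61162185668945), 101.31287384033203) ((369.26171875, 114.40023040771484), (39.35787582397461, 40.29329299926758), 92.98554229736328)
funnel rough (array([ 0.76762698, -0.01003334,  0.19860257]), [np.float64(0.0012205944786363263), np.float64(0.0012205944786361782)]) [ 0.76541607 -0.00806795  0.205     ] [ 0.76797342 -0.01165672  0.2       ]
jar [0.42035768 0.22342786 0.075     ]
emptytop [381 130  19  19 245]
[274 335  21  18 169]
[array([0.491, 0.008, 0.12 ]), array([ 0.496, -0.058,  0.12 ])]
```

```bash
cat >> h.py <<'E'
from scipy.spatial.transform import Rotation as Ro
def tgtR(yaw,tilt=np.pi/4):
    f=np.array([np.cos(yaw),np.sin(yaw),0]);l=np.array([-f[1],f[0],0]);u=np.array([0,0,1.])
    z=np.sin(tilt)*f-np.cos(tilt)*u;return np.c_[np.cross(l,z),l,z]
def delta(s,R,p):
    Rc=Ro.from_euler('xyz',s['tool_rot']).as_matrix()
    return ('rot',Ro.from_matrix(Rc.T@R).as_rotvec().round(4),'shift cm cur axes',(100*Rc.T@(p-s['tool_pos'])).round(2),'new axes',(100*R.T@(p-s['tool_pos'])).round(2))
RING=np.array([.493,-.0243,.117]);YAW=.06;FY=.0555
E
python3 - <<'E'
from h import *
from cell import robot
s=robot.observe();R=tgtR(YAW);p=RING-FY*R[:,1]-.07*R[:,2]
print(p,delta(s,R,p),'via',delta(s,R,np.array([.36,.28,.25]))[3:])
E
```

```text
[ 0.4469196  -0.0826682   0.16649747] ('rot', array([-0.1162, -0.78  , -0.277 ]), 'shift cm cur axes', array([-45.4 , -50.19,   6.82]), 'new axes', array([-15.71, -61.17,  25.27])) via (array([-28.58, -16.92,  -1.57]), 'new axes', array([-17.02, -24.44,  14.77]))
```

Call:
carry_out(
  deltas=[
    [-2, -1.2, -0.2, 0, 0, 0, 1],
    [-3, -1.8, -0.2, 0, 0, 0, 1],
    [-3, -1.8, -0.2, 0, 0, 0, 1],
    [-3, -1.8, -0.2, 0, 0, 0, 1],
    [-3, -1.8, -0.2, 0, 0, 0, 1],
    [-3, -1.8, -0.2, 0, 0, 0, 1],
    [-3, -1.8, -0.2, 0, 0, 0, 1],
    [-2, -1.2, -0.2, 0, 0, 0, 1],
  ],
)

```text
time: 0.77
tool_pos: [0.3062, 0.3295, 0.2506]
tool_rot: [-3.141, 0.0, 2.908]
contact_force: [-0.2, 0.3, -0.2]
opening: 0.092
grip_force: 0.0
```

Call:
carry_out(
  deltas=[
    [0, 0, 0, -0.014, -0.0975, -0.0346, 1],
    [0, 0, 0, -0.014, -0.0975, -0.0346, 1],
    [0, 0, 0, -0.014, -0.0975, -0.0346, 1],
    [0, 0, 0, -0.014, -0.0975, -0.0346, 1],
    [0, 0, 0, -0.014, -0.0975, -0.0346, 1],
    [0, 0, 0, -0.014, -0.0975, -0.0346, 1],
    [0, 0, 0, -0.014, -0.0975, -0.0346, 1],
    [0, 0, 0, -0.014, -0.0975, -0.0346, 1],
  ],
)

```text
time: 1.43
tool_pos: [0.3026, 0.3321, 0.2544]
tool_rot: [-3.141, 0.775, -3.085]
contact_force: [44.6, 0.8, 34.7]
opening: 0.092
grip_force: 0.0
```

Run:
```python
from h import *
from cell import robot
s=robot.observe();R=tgtR(YAW);p=RING-FY*R[:,1]-.09*R[:,2]
print(s['time'],s['tool_pos'],s['qpos'].round(2) if hasattr(s['qpos'],'round') else s['qpos'],delta(s,R,p))
```

```text
1.4333 [0.30255584 0.33206129 0.25437904] [ 1.08  0.07  2.1  -1.    0.79  0.12] ('rot', array([-0.0027, -0.0109, -0.0025]), 'shift cm cur axes', array([ -2.46, -42.22,  12.73]), 'new axes', array([ -2.22, -42.26,  12.65]))
```

Call:
carry_out(
  deltas=[
    [-0.2, -2, 0.6, 0, 0, 0, 1],
    [-0.2, -3, 0.9, 0, 0, 0, 1],
    [-0.2, -3, 0.9, 0, 0, 0, 1],
    [-0.2, -3, 0.9, 0, 0, 0, 1],
    [-0.2, -3, 0.9, 0, 0, 0, 1],
    [-0.2, -3, 0.9, 0, 0, 0, 1],
    [-0.2, -3, 0.9, 0, 0, 0, 1],
    [-0.2, -2, 0.6, 0, 0, 0, 1],
  ],
)

```text
time: 2.1
tool_pos: [0.3647, 0.1324, 0.2365]
tool_rot: [-3.126, 0.749, -3.083]
contact_force: [-0.0, -0.1, -0.5]
opening: 0.0916
grip_force: 0.0
```

Run:
```python
from h import *
from cell import robot
s=robot.observe();R=tgtR(YAW);p=RING-FY*R[:,1]-.09*R[:,2]
print(s['time'],s['tool_pos'],s['qpos'],s['contact_force'],delta(s,R,p))
```

```text
2.1 [0.36469171 0.13244727 0.23653676] [ 0.28707842 -0.20325293  2.38234182 -0.64850508  0.28488199 -0.77295492] [-0.04092665 -0.07663098 -0.460545  ] ('rot', array([-0.0169, -0.0364, -0.0006]), 'shift cm cur axes', array([ -0.24, -21.83,   8.21]), 'new axes', array([  0.06, -21.97,   7.84]))
```

Call:
carry_out(
  deltas=[
    [0, -1, 0.4, 0, 0.01, 0, 1],
    [0, -2, 0.8, 0, 0.01, 0, 1],
    [0, -2.5, 0.9, 0, 0.01, 0, 1],
    [0, -3, 0.9, 0, 0.01, 0, 1],
    [0, -3, 0.9, 0, 0.01, 0, 1],
    [0, -3, 0.9, 0, 0, 0, 1],
    [0, -3, 0.9, 0, 0, 0, 1],
    [0, -2, 0.6, 0, 0, 0, 1],
  ],
)

```text
time: 2.77
tool_pos: [0.381, 0.047, 0.2172]
tool_rot: [-3.122, 0.68, -3.081]
contact_force: [0.0, 0.3, -0.7]
opening: 0.092
grip_force: 0.0
```

Run:
```python
from h import *
from cell import robot,cams
s=robot.observe();R=tgtR(YAW,.7);p=RING-FY*R[:,1]-.06*R[:,2]
print(s['time'],s['tool_pos'],s['qpos'],s['contact_force'],delta(s,R,p))
c=cams.read_camera('wrist');cv2.imwrite('pics/w1.png',c['image']);np.savez('w1.npz',**c)
```

```text
2.7667 [0.38100963 0.04703794 0.21716406] [-0.19345076 -0.21129432  2.40608658  0.47025095  0.31110092 -2.21989847] [ 0.02157237  0.29512721 -0.68052406] ('rot', array([-0.0195, -0.0204,  0.0004]), 'shift cm cur axes', array([ -1.94, -13.17,   8.81]), 'new axes', array([ -1.77, -13.34,   8.59]))
```

View pics/w1.png

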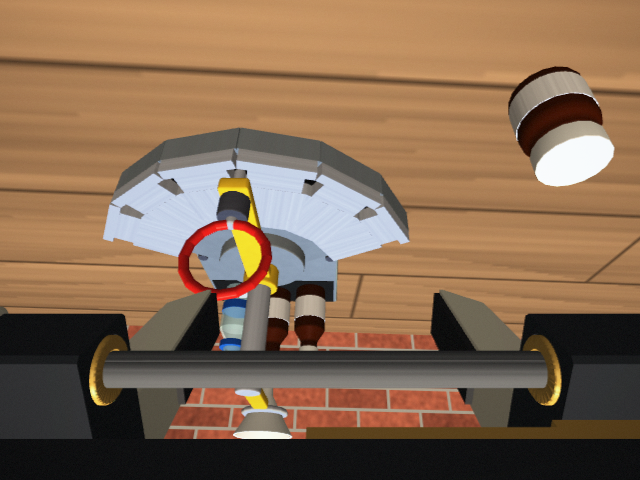

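The wrist view shows the ring at about (225,260) with the fingertips at about (205,300) and (440,300). The jar is far right at (560,130). The wrist is close to straight (q5 = 0.31), so I'll tilt less.

Call:
carry_out(
  deltas=[
    [0, -1, 0.5, -0.002, 0.02, 0, 1],
    [0, -1.3, 0.7, -0.002, 0.02, 0, 1],
    [-0.2, -1.3, 0.7, -0.002, 0.02, 0, 1],
    [-0.2, -1.3, 0.7, -0.002, 0.02, 0, 1],
    [-0.2, -1.3, 0.7, -0.002, 0, 0, 1],
    [-0.2, -1.3, 0.7, -0.002, 0, 0, 1],
    [-0.2, -1.3, 0.7, -0.002, 0, 0, 1],
    [-0.2, -1, 0.5, -0.002, 0, 0, 1],
  ],
)

```text
time: 3.48
tool_pos: [0.4264, -0.0493, 0.1824]
tool_rot: [-3.14, 0.598, -3.085]
contact_force: [-0.1, 0.2, -0.3]
opening: 0.0919
grip_force: 0.0
```

Run:
```python
from h import *
from cell import robot,cams
s=robot.observe();R=tgtR(YAW,.6);p=RING-FY*R[:,1]-.06*R[:,2]
print(s['time'],s['tool_pos'],s['tool_rot'],s['qpos'],delta(s,R,p))
c=cams.read_camera('wrist');np.savez('w2.npz',**c)
def ell(c,box):
    m,st=blob(c,red,box);p=max(cv2.findContours(m,0,1)[0],key=len);e=cv2.fitEllipse(p);print(st,e);return e[0]
S=dict(np.load('scene0.npz'));T=dict(np.load('top0.npz'));W=dict(np.load('w1.npz'))
r=[ray(W,*ell(W,(0,0,640,480))),ray(c,*ell(c,(0,0,640,480)))]
print(tri(r)); print(tri(r+[ray(S,234.17,231.25),ray(T,388.96,273.82)]))
```

```text
3.4833 [ 0.42640199 -0.04927645  0.18241371] [-3.13969118  0.59831431 -3.0848298 ] [-0.52823739 -0.00313646  2.31461632  0.81400989  0.43963996 -2.83532131] ('rot', array([-0.0037, -0.0017, -0.0027]), 'shift cm cur axes', array([-1.93, -3.44,  3.25]), 'new axes', array([-1.92, -3.46,  3.24]))
[ 178  220   94   81 2139] ((224.71524047851562, 258.9077453613281), (71.2629165649414, 87.95482635498047), 73.86266326904297)
[ 300  240  113   97 3303] ((356.3326721191406, 287.3973388671875), (88.97528839111328, 104.2301254272461), 98.08502960205078)
(array([ 0.49609981, -0.02596273,  0.12185529]), [np.float64(0.0005703067577662215), np.float64(0.0005703067577662618)])
(array([ 0.49517626, -0.0252276 ,  0.1208806 ]), [np.float64(0.0010201917171235378), np.float64(0.002018932579919543), np.float64(0.0026799739334365845), np.float64(0.0035397097592434076)])
```

```bash
sed -i 's/^RING.*/RING=np.array([.4955,-.0255,.121]);YAW=-.15;FY=.0555/' h.py
python3 - <<'E'
from h import *
from cell import robot
s=robot.observe();R=tgtR(YAW,.65);p=RING-FY*R[:,1]-.06*R[:,2]
print(p,delta(s,R,p))
E
```

```text
[ 0.45130273 -0.07495052  0.16876503] ('rot', array([ 0.1176, -0.0508,  0.1676]), 'shift cm cur axes', array([-1.09, -2.55,  2.41]), 'new axes', array([-1.34, -2.04,  2.74]))
```

Call:
carry_out(
  deltas=[
    [0, 0, 0, 0.03, -0.013, 0.042, 1],
    [0, 0, 0, 0.03, -0.013, 0.042, 1],
    [0, 0, 0, 0.029, -0.013, 0.042, 1],
    [0, 0, 0, 0.029, -0.012, 0.042, 1],
    [-0.3, -0.5, 0.6, 0, 0, 0, 1],
    [-0.4, -0.5, 0.7, 0, 0, 0, 1],
    [-0.4, -0.5, 0.7, 0, 0, 0, 1],
    [-0.2, -0.5, 0.7, 0, 0, 0, 1],
  ],
)

```text
time: 4.2
tool_pos: [0.4465, -0.0782, 0.1797]
tool_rot: [3.127, 0.643, 2.993]
contact_force: [0.4, 0.4, -0.2]
opening: 0.0916
grip_force: 0.0
```

Run:
```python
from h import *
from cell import robot,cams
s=robot.observe();R=tgtR(YAW,.65);p=RING-FY*R[:,1]
print(s['time'],s['tool_pos'],s['tool_rot'],s['qpos'],delta(s,R,p))
c=cams.read_camera('wrist');np.savez('w3.npz',**c);cv2.imwrite('pics/w3.png',c['image'])
def ell(c,box):
    m,st=blob(c,red,box);p=max(cv2.findContours(m,0,1)[0],key=len);e=cv2.fitEllipse(p);print(st,e);return e[0]
W=[dict(np.load(f'w{i}.npz')) for i in(1,2,3)]
r=[ray(w,*ell(w,(0,0,640,480))) for w in W]
print(tri(r))
# rendered check: where the left finger tip (tool 0,.0555,.008) projects, and points of its edges
Rc=Ro.from_euler('xyz',s['tool_rot']).as_matrix()
for q in [(0,.046,.008),(0,.065,.008),(-.0095,.0555,.008),(.0095,.0555,.008),(0,.0555,.0)]:
    x=c['world_to_cam']@np.r_[Rc@np.array(q)+s['tool_pos'],1];print(q,(c['cx']+c['fx']*x[0]/-x[2]).round(),(c['cy']-c['fy']*x[1]/-x[2]).round())
```

```text
4.2 [ 0.44647167 -0.07820529  0.17968482] [3.12669375 0.64254172 2.99295942] [-0.49713354  0.04048541  2.31353225  0.8999068   0.28285763 -2.73483675] ('rot', array([ 0.0157, -0.0075,  0.001 ]), 'shift cm cur axes', array([0.27, 0.28, 7.14]), 'new axes', array([0.32, 0.39, 7.13]))
[ 178  220   94   81 2139] ((224.71524047851562, 258.9077453613281), (71.2629165649414, 87.95482635498047), 73.86266326904297)
[ 300  240  113   97 3303] ((356.3326721191406, 287.3973388671875), (88.97528839111328, 104.2301254272461), 98.08502960205078)
[ 364  208   70  104 1998] ((412.7967834472656, 259.8143310546875), (86.79071807861328, 94.73055267333984), 152.8706817626953)
(array([ 0.50516524, -0.0284286 ,  0.11651656]), [np.float64(0.000667864472709105), np.float64(0.0037923961984423155), np.float64(0.004000939426879678)])
(0, 0.046, 0.008) 433.0 311.0
(0, 0.065, 0.008) 478.0 311.0
(-0.0095, 0.0555, 0.008) 454.0 331.0
(0.0095, 0.0555, 0.008) 458.0 290.0
(0, 0.0555, 0.0) 462.0 320.0
```

View pics/w3.png

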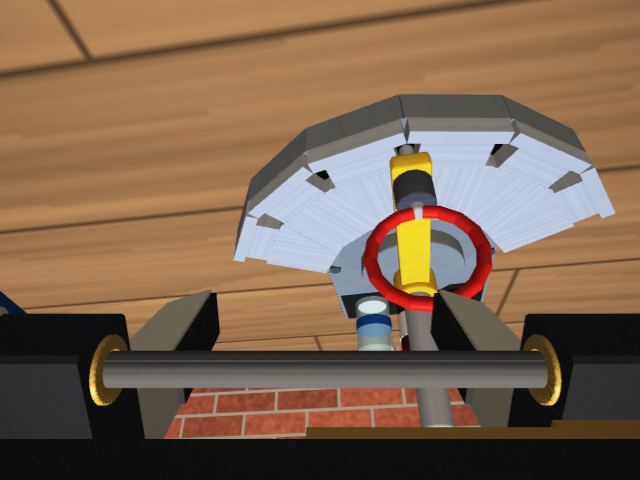

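The ring now spans x 364–492 and y 206–311, with the left fingertip just in front of its lower right. The wrist is close to the q5 limit, so I'll fit a simple arm model to choose a comfortable tilt and yaw.

```bash
cat > kin.py <<'E'
from h import *
from scipy.optimize import least_squares
D=[([1.192,.342,1.524,0,1.275,-.146],[.1209,.5105,.234],[-3.14,0,2.9088]),
([.28707842,-.20325293,2.38234182,-.64850508,.28488199,-.77295492],[.36469,.13245,.23654],[-3.126,.749,-3.083]),
([-.19345076,-.21129432,2.40608658,.47025095,.31110092,-2.21989847],[.38101,.04704,.21716],[-3.122,.68,-3.081]),
([-.52823739,-.00313646,2.31461632,.81400989,.43963996,-2.83532131],[.4264,-.04928,.18241],[-3.1397,.5983,-3.0848]),
([-.49713354,.04048541,2.31353225,.8999068,.28285763,-2.73483675],[.44647,-.07821,.17968],[3.12669,.64254,2.99296])]
rv=lambda ax,a:Ro.from_rotvec(np.array(ax)*a)
def fk(q,P):
    h,a,b,e,L,o,s4,s6,c6=P
    R=rv([0,0,1.],q[0])*rv([0,1.,0],q[1]); p=np.array([0,0,h])+R.apply([0,o,a])
    R=R*rv([0,1.,0],q[2]); p=p+R.apply([e,0,b]); R=R*rv([0,0,1.],s4*q[3])*rv([0,1.,0],q[4])
    p=p+R.apply([0,0,L]); return p,R*rv([0,0,1.],s6*q[5]+c6)
def res(P):
    r=[]
    for q,p,e in D:
        x,R=fk(q,P);r+=list((x-p)*10)+list((Ro.from_euler('xyz',e).inv()*R).as_rotvec())
    return r
best=None
for s4 in(1,-1):
  for s6 in(1,-1):
    for c6 in(0,1.57,3.14,-1.57):
      f=least_squares(lambda v:res(list(v[:6])+[s4,s6,v[6]]),[.3,.4,.4,0,.2,0,c6])
      if best is None or f.cost<best[0]:best=(f.cost,list(f.x[:6])+[s4,s6,f.x[6]])
P=best[1]
lo=np.array([-2.53,-.77,.04,-1,.28,-3.11]);hi=np.array([2.53,2.02,2.7,4.14,2.66,3.11])
def ik(p,R,q0):
    f=least_squares(lambda q:np.r_[(fk(q,P)[0]-p)*10,(Ro.from_matrix(R).inv()*fk(q,P)[1]).as_rotvec()],np.clip(q0,lo+.01,hi-.01),bounds=(lo,hi));return f.x,f.cost
E
python3 - <<'E'
from kin import *
print(best)
sw=lambda t:np.array([.6445,-.0165])-.15*np.array([np.cos(.06+t),np.sin(.06+t)])
for t in (0,-.42):
  for yaw in (.06,-.15,-.36):
    for tilt in(.52,.6,.7):
      for nm,fy in(('L',.0555),('C',0),('R',-.0555)):
        R=tgtR(yaw,tilt);o=[]
        for back,z in((0,.121),(.05,.121),(0,.145)):
            p=np.r_[sw(t),z]-fy*R[:,1]-back*R[:,2]
            q,c=min((ik(p,R,q0) for q0 in([-.2,.2,2,.3,.5,-2],[0,.2,2,-.3,.5,-1.5])),key=lambda v:v[1])
            o+=[q[3:].round(2).tolist() if c<1e-6 else 'X']
        print(t,yaw,tilt,nm,o)
E
```

```text
(np.float64(1.3809503064900893e-05), [np.float64(0.22248582573119557), np.float64(0.5064150809436685), np.float64(0.3788017582900242), np.float64(0.04622212099451747), np.float64(0.31084141890789213), np.float64(0.07633458562284834), 1, 1, np.float64(1.5707581196694476)])
0 0.06 0.52 L [[0.82, 0.35, -2.84], [0.64, 0.47, -2.67], [0.69, 0.41, -2.69]]
0 0.06 0.52 C ['X', [0.55, 0.4, -2.45], [0.6, 0.34, -2.48]]
0 0.06 0.52 R ['X', [0.37, 0.34, -2.14], [0.41, 0.28, -2.17]]
0 0.06 0.6 L ['X', [0.94, 0.42, -2.99], [1.02, 0.36, -3.04]]
0 0.06 0.6 C ['X', [0.89, 0.32, -2.82], 'X']
0 0.06 0.6 R ['X', 'X', 'X']
0 0.06 0.7 L ['X', 'X', 'X']
0 0.06 0.7 C ['X', 'X', 'X']
0 0.06 0.7 R ['X', 'X', 'X']
0 -0.15 0.52 L ['X', [0.4, 0.34, -2.18], [0.44, 0.29, -2.21]]
0 -0.15 0.52 C ['X', [0.15, 0.31, -1.79], 'X']
0 -0.15 0.52 R ['X', [-0.14, 0.32, -1.36], 'X']
0 -0.15 0.6 L ['X', 'X', 'X']
0 -0.15 0.6 C ['X', 'X', 'X']
0 -0.15 0.6 R ['X', 'X', 'X']
0 -0.15 0.7 L ['X', 'X', 'X']
0 -0.15 0.7 C ['X', 'X', 'X']
0 -0.15 0.7 R ['X', 'X', 'X']
0 -0.36 0.52 L ['X', [-0.1, 0.3, -1.42], 'X']
0 -0.36 0.52 C ['X', [
[... 915 characters left out ...]
0.6 L ['X', 'X', 'X']
-0.42 -0.15 0.6 C ['X', 'X', 'X']
-0.42 -0.15 0.6 R ['X', 'X', 'X']
-0.42 -0.15 0.7 L ['X', 'X', 'X']
-0.42 -0.15 0.7 C ['X', 'X', 'X']
-0.42 -0.15 0.7 R ['X', 'X', 'X']
-0.42 -0.36 0.52 L ['X', [-0.4, 0.35, -0.96], [-0.44, 0.29, -0.93]]
-0.42 -0.36 0.52 C [[-0.71, 0.3, -0.53], [-0.54, 0.42, -0.7], [-0.58, 0.36, -0.67]]
-0.42 -0.36 0.52 R [[-0.73, 0.39, -0.41], [-0.6, 0.49, -0.53], [-0.63, 0.44, -0.52]]
-0.42 -0.36 0.6 L ['X', 'X', 'X']
-0.42 -0.36 0.6 C ['X', [-0.85, 0.34, -0.36], [-0.93, 0.29, -0.31]]
-0.42 -0.36 0.6 R ['X', [-0.86, 0.43, -0.24], [-0.91, 0.39, -0.22]]
-0.42 -0.36 0.7 L ['X', 'X', 'X']
-0.42 -0.36 0.7 C ['X', 'X', 'X']
-0.42 -0.36 0.7 R ['X', 'X', 'X']
```

```bash
cat > a.py <<'E'
from kin import *
sw=lambda t:np.array([.6445,-.0165])-.15*np.array([np.cos(.06+t),np.sin(.06+t)])
if __name__=='__main__':
 for yaw in(.06,0,-.05):
  for tilt in(.45,.5,.54):
    R=tgtR(yaw,tilt);q=np.array([-.5,.1,2.2,.7,.4,-2.7]);o=[]
    for t,back,z in((0,.06,.121),(0,.01,.116),(0,.01,.145),(-.21,.01,.145),(-.42,.01,.145),(-.42,.01,.116),(-.42,.06,.116)):
        p=np.r_[sw(t),z]-.0555*R[:,1]-back*R[:,2];q,c=ik(p,R,q);o+=[q[3:].round(2).tolist() if c<1e-6 else 'X']
    print(yaw,tilt,o)
E
python3 a.py
```

```text
0.06 0.45 [[0.44, 0.56, -2.44], [0.55, 0.42, -2.55], [0.46, 0.5, -2.45], [0.41, 0.47, -2.33], [0.34, 0.45, -2.19], [0.42, 0.36, -2.28], [0.33, 0.49, -2.2]]
0.06 0.5 [[0.56, 0.51, -2.58], [0.73, 0.37, -2.74], [0.59, 0.45, -2.59], [0.54, 0.41, -2.47], [0.46, 0.38, -2.32], [0.6, 0.3, -2.46], [0.45, 0.43, -2.32]]
0.06 0.54 [[0.68, 0.48, -2.71], [0.9, 0.35, -2.93], [0.72, 0.42, -2.73], [0.68, 0.37, -2.62], [0.6, 0.34, -2.46], 'X', [0.57, 0.38, -2.46]]
0 0.45 [[0.39, 0.53, -2.34], [0.51, 0.39, -2.44], [0.41, 0.47, -2.34], [0.35, 0.45, -2.21], [0.28, 0.43, -2.06], [0.35, 0.34, -2.14], [0.27, 0.47, -2.06]]
0 0.5 [[0.51, 0.48, -2.47], [0.69, 0.34, -2.63], [0.55, 0.42, -2.48], [0.48, 0.38, -2.34], [0.38, 0.36, -2.17], 'X', [0.37, 0.4, -2.17]]
0 0.54 [[0.63, 0.43, -2.6], [0.88, 0.3, -2.84], [0.68, 0.38, -2.63], [0.62, 0.34, -2.49], [0.5, 0.3, -2.3], 'X', [0.48, 0.34, -2.3]]
-0.05 0.45 [[0.35, 0.51, -2.24], [0.46, 0.36, -2.34], [0.37, 0.45, -2.24], [0.3, 0.43, -2.1], [0.21, 0.41, -1.94], [0.27, 0.32, -2.0], [0.21, 0.46, -1.94]]
-0.05 0.5 [[0.46, 0.45, -2.36], [0.64, 0.31, -2.53], [0.5, 0.39, -2.38], [0.41, 0.36, -2.22], [0.3, 0.34, -2.03], 'X', [0.29, 0.38, -2.03]]
-0.05 0.54 [[0.58, 0.4, -2.49], 'X', [0.63, 0.34, -2.52], [0.54, 0.31, -2.36], [0.4, 0.28, -2.14], 'X', [0.39, 0.32, -2.14]]
```

```bash
cat >> h.py <<'E'
RING=np.array([.495,-.0253,.120]);YAW=.06;TILT=.5
E
python3 - <<'E'
from h import *
from cell import robot
s=robot.observe();R=tgtR(YAW,TILT);p=RING-FY*R[:,1]-.06*R[:,2]-[0,0,.008]
print(p,delta(s,R,p))
E
```

```text
[ 0.46961423 -0.08242503  0.16465495] ('rot', array([-0.0987,  0.1431, -0.1748]), 'shift cm cur axes', array([-0.95, -0.02,  2.54]), 'new axes', array([-1.26, -0.46,  2.35]))
```

Call:
carry_out(
  deltas=[
    [0, 0, 0, -0.02, 0.029, -0.035, 1],
    [0, 0, 0, -0.02, 0.029, -0.035, 1],
    [0, 0, 0, -0.02, 0.029, -0.035, 1],
    [0, 0, 0, -0.02, 0.028, -0.035, 1],
    [0, 0, 0, -0.019, 0.028, -0.035, 1],
    [0, 0, 0, 0, 0, 0, 1],
    [0, 0, 0, 0, 0, 0, 1],
    [0, 0, 0, 0, 0, 0, 1],
  ],
)

```text
time: 4.92
tool_pos: [0.4457, -0.0781, 0.1792]
tool_rot: [3.141, 0.5, -3.082]
contact_force: [0.3, -0.7, -0.5]
opening: 0.0914
grip_force: 0.0
```

Run:
```python
from h import *
from cell import robot,cams
s=robot.observe();R=tgtR(YAW,TILT);p=RING-FY*R[:,1]-.06*R[:,2]-[0,0,.008]
print(s['time'],s['tool_pos'],s['qpos'],delta(s,R,p))
c=cams.read_camera('wrist');np.savez('w4.npz',**c);cv2.imwrite('pics/w4.png',c['image'])
def box(c):
    im=cv2.cvtColor(c['image'],cv2.COLOR_BGR2HSV);h,a,v=[im[...,i].astype(int) for i in range(3)]
    m=(((h<6)|(h>174))&(a>200)&(v>70)).astype(np.uint8);m[330:]=0
    n,l,st,_=cv2.connectedComponentsWithStats(m);k=[i for i in range(1,n) if st[i,4]>200];print(st[k]);ys,xs=np.nonzero(np.isin(l,k));return cv2.fitEllipse(cv2.convexHull(np.c_[xs,ys].astype(np.int32)))[0]
W=[dict(np.load(f'w{i}.npz')) for i in(1,2,3,4)]
r=[ray(w,*box(w)) for w in W];print(tri(r),tri(r[1:]))
```

```text
4.9167 [ 0.44565922 -0.07806459  0.1792078 ] [-0.53425264  0.07120895  2.18567288  0.56105457  0.52954863 -2.60245126] ('rot', array([ 0.0005, -0.0002, -0.0007]), 'shift cm cur axes', array([-1.38, -0.58,  2.41]), 'new axes', array([-1.38, -0.58,  2.41]))
[[ 178  220   94   81 2059]]
[[ 300  240  113   90 3084]]
[[ 423  206   69   92 1761]
 [ 364  208   70  104 1966]]
[[ 348  242   84   88 1758]
 [ 405  242   63   55  897]]
(array([ 0.49562644, -0.02589148,  0.12248457]), [np.float64(0.00041934848436748747), np.float64(0.000342164433847412), np.float64(0.0008815625567695579), np.float64(0.0006371023092025018)]) (array([ 0.49727389, -0.02552022,  0.12152208]), [np.float64(0.00035218598840729284), np.float64(0.0007554198235851876), np.float64(0.000699753783200218)])
```

Call:
carry_out(
  deltas=[
    [-0.4, -0.2, 0.5, 0, 0, 0, 1],
    [-0.4, -0.2, 0.6, 0, 0, 0, 1],
    [-0.4, -0.2, 0.6, 0, 0, 0, 1],
    [-0.3, 0, 0.7, 0, 0, 0, 1],
    [0, 0, 0, 0, 0, 0, 1],
    [0, 0, 0, 0, 0, 0, 1],
    [0, 0, 0, 0, 0, 0, 1],
    [0, 0, 0, 0, 0, 0, 1],
  ],
)

```text
time: 5.63
tool_pos: [0.471, -0.0831, 0.1655]
tool_rot: [3.141, 0.5, -3.081]
contact_force: [0.1, 0.5, 0.7]
opening: 0.0917
grip_force: 0.0
```

```bash
cat >> h.py <<'E'
RING=np.array([.496,-.0257,.121])
E
python3 - <<'E'
from h import *
from cell import robot,cams
s=robot.observe();R=tgtR(YAW,TILT);p=RING-FY*R[:,1]-.01*R[:,2]-[0,0,.008]
print(s['time'],s['tool_pos'],s['qpos'],delta(s,R,p))
c=cams.read_camera('wrist');cv2.imwrite('pics/w5.png',c['image'])
E
```

```text
5.6333 [ 0.47102037 -0.08309253  0.16553942] [-0.50803203  0.14477738  2.14939368  0.58439156  0.4875116  -2.61075972] ('rot', array([ 0.0007, -0.0002,  0.0004]), 'shift cm cur axes', array([0.03, 0.03, 4.97]), 'new axes', array([0.03, 0.03, 4.97]))
```

View pics/w5.png

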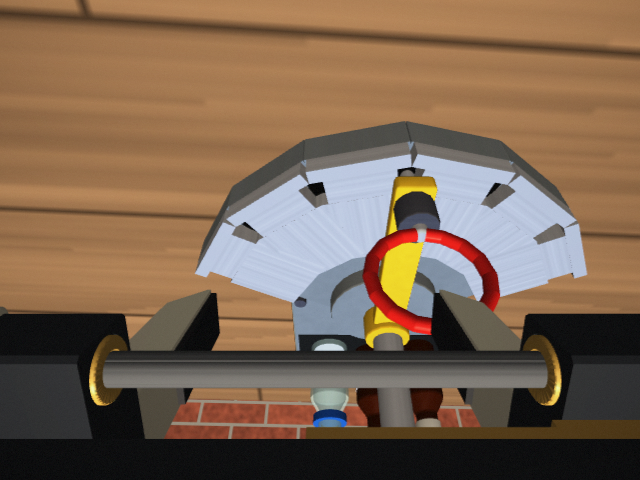

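The ring (x 365–498, y 228–333) is ahead of the left fingertip, whose edges are at about x 437–476. The computed line enters it, so I'm advancing along the finger axis.

Call:
carry_out(
  deltas=[
    [0, 0, 0.4, 0, 0, 0, 1],
    [0, 0, 0.5, 0, 0, 0, 1],
    [0, 0, 0.5, 0, 0, 0, 1],
    [0, 0, 0.5, 0, 0, 0, 1],
    [0, 0, 0.5, 0, 0, 0, 1],
    [0, 0, 0.4, 0, 0, 0, 1],
    [0, 0, 0.2, 0, 0, 0, 1],
    [0, 0, 0, 0, 0, 0, 1],
  ],
)

```text
time: 6.35
tool_pos: [0.4855, -0.0821, 0.1386]
tool_rot: [3.141, 0.499, -3.081]
contact_force: [-0.2, 0.9, -0.5]
opening: 0.0919
grip_force: 0.0
```

Call:
carry_out(
  deltas=[
    [0, 0, 0.3, 0, 0, 0, 1],
    [0, 0, 0.4, 0, 0, 0, 1],
    [0, 0, 0.4, 0, 0, 0, 1],
    [0, 0, 0.4, 0, 0, 0, 1],
    [0, 0, 0.3, 0, 0, 0, 1],
    [0, 0, 0.2, 0, 0, 0, 1],
    [0, 0, 0, 0, 0, 0, 1],
    [0, 0, 0, 0, 0, 0, 1],
  ],
)

```text
time: 7.02
tool_pos: [0.4951, -0.0817, 0.1216]
tool_rot: [3.141, 0.5, -3.081]
contact_force: [-0.7, -0.3, 0.5]
opening: 0.0919
grip_force: 0.0
```

Run:
```python
from h import *
from cell import robot,cams
s=robot.observe();R=tgtR(YAW,TILT);p=RING-FY*R[:,1]-.01*R[:,2]-[0,0,.008]
print(s['time'],s['contact_force'],s['qpos'],delta(s,R,p))
a=cams.read_camera('wrist')['image'][150:450,280:600];b=cams.read_camera('scene')['image'][170:320,150:310]
cv2.imwrite('pics/p6.png',np.hstack([a,cv2.resize(b,(320,300),interpolation=cv2.INTER_CUBIC)]))
```

```text
7.0167 [-0.74880458 -0.26990208  0.51102391] [-0.47092922  0.27192179  2.15305035  0.74236371  0.36809707 -2.75506213] ('rot', array([ 0.0007, -0.0002,  0.0004]), 'shift cm cur axes', array([ 0.04,  0.03, -0.04]), 'new axes', array([ 0.04,  0.03, -0.04]))
```

View pics/p6.png

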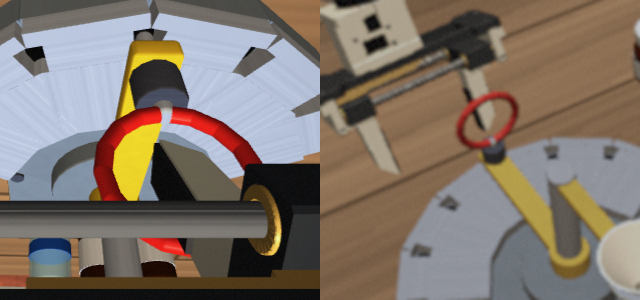

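The wrist half shows the finger through the ring opening, at about (175,200). The scene half shows the tip inside the ring at about (487,125), with no contact force. I'm lifting straight up.

Call:
carry_out(
  deltas=[
    [-0.05, 0, -0.09, 0, 0, 0, 1],
    [-0.05, 0, -0.09, 0, 0, 0, 1],
    [-0.05, 0, -0.09, 0, 0, 0, 1],
    [-0.05, 0, -0.09, 0, 0, 0, 1],
    [-0.05, 0, -0.09, 0, 0, 0, 1],
    [-0.05, 0, -0.09, 0, 0, 0, 1],
    [-0.05, 0, -0.09, 0, 0, 0, 1],
    [-0.05, 0, -0.09, 0, 0, 0, 1],
  ],
)

```text
time: 7.78
tool_pos: [0.4943, -0.0813, 0.1294]
tool_rot: [3.14, 0.498, -3.081]
contact_force: [-6.4, -1.1, -5.0]
opening: 0.0919
grip_force: 3.8
```

Call:
carry_out(
  deltas=[
    [-0.05, 0, -0.09, 0, 0, 0, 1],
    [-0.05, 0, -0.09, 0, 0, 0, 1],
    [-0.05, 0, -0.09, 0, 0, 0, 1],
    [-0.05, 0, -0.09, 0, 0, 0, 1],
    [-0.05, 0, -0.09, 0, 0, 0, 1],
    [0, 0, 0, 0, 0, 0, 1],
    [0, 0, 0, 0, 0, 0, 1],
    [0, 0, 0, 0, 0, 0, 1],
  ],
)

```text
time: 8.45
tool_pos: [0.4943, -0.0813, 0.1344]
tool_rot: [3.14, 0.498, -3.081]
contact_force: [-4.8, -1.5, -6.3]
opening: 0.0918
grip_force: 3.9
```

Call:
carry_out(
  deltas=[
    [-0.07, 0, -0.13, 0, 0, 0, 1],
    [-0.07, 0, -0.13, 0, 0, 0, 1],
    [-0.07, 0, -0.13, 0, 0, 0, 1],
    [-0.07, 0, -0.13, 0, 0, 0, 1],
    [-0.07, 0, -0.13, 0, 0, 0, 1],
    [-0.07, 0, -0.13, 0, 0, 0, 1],
    [-0.07, 0, -0.13, 0, 0, 0, 1],
    [-0.07, 0, -0.13, 0, 0, 0, 1],
  ],
)

```text
time: 9.12
tool_pos: [0.4943, -0.0813, 0.1463]
tool_rot: [3.14, 0.498, -3.081]
contact_force: [-5.2, -1.0, -9.2]
opening: 0.0916
grip_force: 4.4
```

```bash
cat > rz.py <<'E'
from h import *
from cell import robot,cams
s=robot.observe();print(s['time'],s['tool_pos'],s['contact_force'],np.array(s['qpos']).round(2))
def hull(c,b):
    im=cv2.cvtColor(c['image'],cv2.COLOR_BGR2HSV);h,a,v=[im[...,i].astype(int) for i in range(3)]
    m=(((h<6)|(h>174))&(a>170)&(v>80)).astype(np.uint8);M=np.zeros_like(m);x0,y0,x1,y1=b;M[y0:y1,x0:x1]=m[y0:y1,x0:x1]
    ys,xs=np.nonzero(M);return cv2.fitEllipse(cv2.convexHull(np.c_[xs,ys].astype(np.int32)))
bS,bT=(195,180,300,260),(330,240,420,295)
S0=dict(np.load('scene0.npz'));T0=dict(np.load('top0.npz'));S=cams.read_camera('scene');T=cams.read_camera('top')
for a,b in((S0,T0),(S,T)):
    e,f=hull(a,bS),hull(b,bT);p,r=tri([ray(a,*e[0]),ray(b,*f[0])]);print(np.round(e[0]+f[0],1),p.round(4),np.round(r,4))
    print(' plane',plane(b,*f[0],p[2]).round(4))
cv2.imwrite('pics/last.png',np.hstack([cv2.resize(S['image'][170:400,170:370],(400,460)),cv2.resize(T['image'][80:310,280:480],(400,460))]))
E
python3 rz.py
```

```text
9.1167 [ 0.49432767 -0.08132046  0.14634734] [-5.18840225 -0.98310117 -9.22098294] [-0.47  0.22  2.12  0.62  0.43 -2.62]
[233.3 229.7 388.7 273.9] [ 0.4919 -0.0241  0.1187] [0.0002 0.0002]
 plane [ 0.492  -0.024   0.1187]
[231.7 222.3 389.8 271.4] [ 0.4929 -0.024   0.1413] [0.001 0.001]
 plane [ 0.4933 -0.0231  0.1413]
```

Call:
carry_out(
  deltas=[
    [0.008, 0.196, 0.038, 0, 0, 0, 1],
    [0.008, 0.196, 0.038, 0, 0, 0, 1],
    [0.008, 0.196, 0.038, 0, 0, 0, 1],
    [0.008, 0.196, 0.038, 0, 0, 0, 1],
    [0.008, 0.196, 0.038, 0, 0, 0, 1],
    [0.008, 0.196, 0.038, 0, 0, 0, 1],
    [0.008, 0.196, 0.038, 0, 0, 0, 1],
    [0.008, 0.196, 0.038, 0, 0, 0, 1],
  ],
)

```text
time: 9.88
tool_pos: [0.494, -0.0655, 0.1431]
tool_rot: [3.14, 0.498, -3.081]
contact_force: [-5.9, -0.9, -8.8]
opening: 0.0916
grip_force: 4.8
```

```bash
python3 rz.py
```

```text
9.8833 [ 0.49398676 -0.06548884  0.14312819] [-5.91476918 -0.92651113 -8.82206279] [-0.43  0.22  2.14  0.61  0.41 -2.58]
[233.3 229.7 388.7 273.9] [ 0.4919 -0.0241  0.1187] [0.0002 0.0002]
 plane [ 0.492  -0.024   0.1187]
[239.  220.5 377.8 272.4] [ 0.4926 -0.0056  0.1362] [0.0035 0.0035]
 plane [ 0.4939 -0.0024  0.1362]
```

```bash
cat > sw.py <<'E'
from h import *
from cell import robot,cams
def fun(T):
    wh=lambda h,s,v:(s<75)&(v>120)
    m,st=blob(T,wh,(340,85,450,140));e=cv2.fitEllipse(cv2.convexHull(max(cv2.findContours(m,0,1)[0],key=len)))
    return e,plane(T,*e[0],.205)
T0=dict(np.load('top0.npz'));T=cams.read_camera('top')
e0,p0=fun(T0);e,p=fun(T);ring0=np.array([.492,-.024])
yaw=np.arctan2(p0[1]-ring0[1],p0[0]-ring0[0]);piv=p0[:2]-.125*np.array([np.cos(yaw),np.sin(yaw)])
a=[np.arctan2(*(q[:2]-piv)[::-1]) for q in(p0,p)]
print(e0,e,'yaw',yaw,'piv',piv,'swing',a[1]-a[0],'r',np.linalg.norm(p[:2]-piv),'asin',2*np.arcsin(np.linalg.norm(p-p0)/.25))
cv2.imwrite('pics/sw.png',cv2.resize(T['image'][80:310,280:480],(520,598)))
E
python3 sw.py
```

```text
((369.2853088378906, 114.42101287841797), (40.067115783691406, 40.908241271972656), 96.56879425048828) ((380.901611328125, 118.06782531738281), (39.5626335144043, 55.489845275878906), 135.1746063232422) yaw 0.05807654474552541 piv [ 0.6405844  -0.01536102] swing -0.16487372818806695 r 0.11698512138753354 asin 0.17195007126574183
```

Call:
carry_out(
  deltas=[
    [-0.028, 0.195, 0.015, 0, 0, 0, 1],
    [-0.028, 0.195, 0.015, 0, 0, 0, 1],
    [-0.028, 0.195, 0.015, 0, 0, 0, 1],
    [-0.028, 0.195, 0.015, 0, 0, 0, 1],
    [-0.028, 0.195, 0.015, 0, 0, 0, 1],
    [-0.028, 0.195, 0.015, 0, 0, 0, 1],
    [-0.028, 0.195, 0.015, 0, 0, 0, 1],
    [-0.028, 0.195, 0.015, 0, 0, 0, 1],
  ],
)

```text
time: 10.7
tool_pos: [0.495, -0.0494, 0.1428]
tool_rot: [3.139, 0.496, -3.081]
contact_force: [-8.2, -0.7, -8.2]
opening: 0.0918
grip_force: 5.2
```

```bash
python3 sw.py
```

```text
((369.2853088378906, 114.42101287841797), (40.067115783691406, 40.908241271972656), 96.56879425048828) ((385.39715576171875, 117.75891876220703), (40.755828857421875, 49.68235397338867), 155.24131774902344) yaw 0.05807654474552541 piv [ 0.6405844  -0.01536102] swing -0.23203712006281557 r 0.11805528747897082 asin 0.2322734785080584
```

Call:
carry_out(
  deltas=[
    [-0.045, 0.19, 0.025, 0, 0, 0, 1],
    [-0.045, 0.19, 0.025, 0, 0, 0, 1],
    [-0.045, 0.19, 0.025, 0, 0, 0, 1],
    [-0.045, 0.19, 0.025, 0, 0, 0, 1],
    [-0.045, 0.19, 0.025, 0, 0, 0, 1],
    [-0.045, 0.19, 0.025, 0, 0, 0, 1],
    [-0.045, 0.19, 0.025, 0, 0, 0, 1],
    [-0.045, 0.19, 0.025, 0, 0, 0, 1],
  ],
)

```text
time: 11.42
tool_pos: [0.4977, -0.0335, 0.1424]
tool_rot: [3.138, 0.495, -3.08]
contact_force: [-8.7, -0.1, -8.6]
opening: 0.0914
grip_force: 5.6
```

```bash
python3 sw.py; python3 rz.py
```

```text
((369.2853088378906, 114.42101287841797), (40.067115783691406, 40.908241271972656), 96.56879425048828) ((391.43658447265625, 117.3575668334961), (40.67792510986328, 46.52244186401367), 172.3565673828125) yaw 0.05807654474552541 piv [ 0.6405844  -0.01536102] swing -0.3198831689447491 r 0.12028608596732872 asin 0.31603855577803336
11.4667 [ 0.49767076 -0.03325976  0.14242919] [-7.70154696  0.40164897 -8.74587162] [-0.34  0.22  2.14  0.54  0.37 -2.44]
[233.3 229.7 388.7 273.9] [ 0.4919 -0.0241  0.1187] [0.0002 0.0002]
 plane [ 0.492  -0.024   0.1187]
[254.  216.4 363.5 272.4] [0.496  0.0227 0.1355] [0.0001 0.0001]
 plane [0.496  0.0228 0.1355]
```

View pics/sw.png

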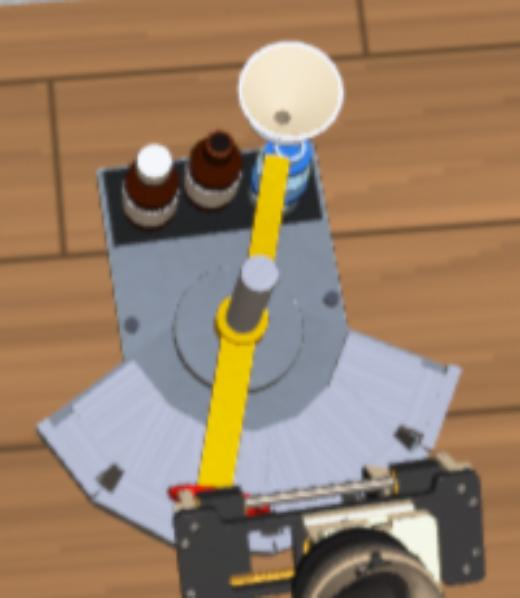

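Call:
carry_out(
  deltas=[
    [-0.064, 0.184, 0.035, 0, 0, 0, 1],
    [-0.064, 0.184, 0.035, 0, 0, 0, 1],
    [-0.064, 0.184, 0.035, 0, 0, 0, 1],
    [-0.064, 0.184, 0.035, 0, 0, 0, 1],
    [-0.064, 0.184, 0.035, 0, 0, 0, 1],
    [-0.064, 0.184, 0.035, 0, 0, 0, 1],
    [-0.064, 0.184, 0.035, 0, 0, 0, 1],
    [0, 0, 0, 0, 0, 0, 1],
  ],
)

```text
time: 12.23
tool_pos: [0.5013, -0.0197, 0.142]
tool_rot: [3.137, 0.493, -3.08]
contact_force: [-8.2, 2.7, -7.7]
opening: 0.0919
grip_force: 6.1
```

```bash
python3 - <<'E'
s=open('sw.py').read()
s=s.replace("    return e,","    x,y,w,h=cv2.boundingRect(m);e=((x+(w-1)/2,y+(w-1)*.49),w,h)\n    return e,")
open('sw.py','w').write(s)
E
python3 sw.py; python3 rz.py | head -1
```

```text
((369.5, 115.09), 42, 41) ((398.0, 116.6), 41, 43) yaw 0.05743153202536151 piv [ 0.63929062 -0.01553156] swing -0.4043843751421186 r 0.12546694352275375 asin 0.4051671549334445
12.2833 [ 0.50132087 -0.01974011  0.142006  ] [-9.09363997  2.49588744 -7.79595214] [-0.3   0.22  2.13  0.51  0.36 -2.37]
```

View pics/sw.png

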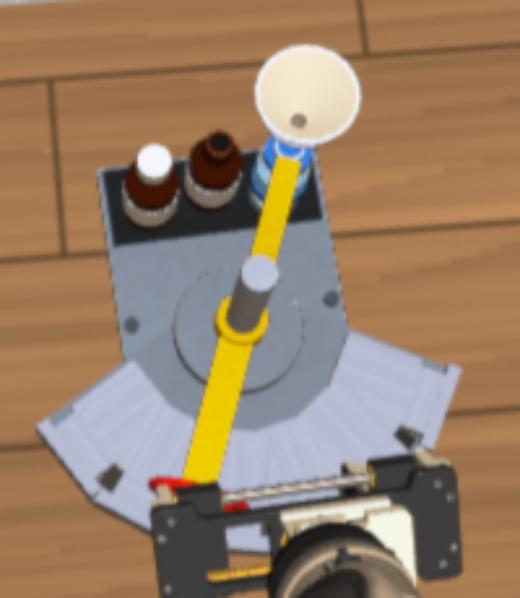

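The funnel now nearly covers the empty bottle: its centre is at about (308,94) in the crop, and I measure swing ≈ −0.405. I'll nudge slightly, then lower.

Call:
carry_out(
  deltas=[
    [-0.03, 0.08, 0.02, 0, 0, 0, 1],
    [0, 0, 0, 0, 0, 0, 1],
    [0.05, 0, 0.09, 0, 0, 0, 1],
    [0.05, 0, 0.09, 0, 0, 0, 1],
    [0.05, 0, 0.09, 0, 0, 0, 1],
    [0.05, 0, 0.09, 0, 0, 0, 1],
    [0.05, 0, 0.09, 0, 0, 0, 1],
    [0.05, 0, 0.09, 0, 0, 0, 1],
  ],
)

```text
time: 13.05
tool_pos: [0.5016, -0.0191, 0.1359]
tool_rot: [3.137, 0.493, -3.08]
contact_force: [-10.7, 2.2, -6.9]
opening: 0.0915
grip_force: 6.2
```

Call:
carry_out(
  deltas=[
    [0.05, 0, 0.09, 0, 0, 0, 1],
    [0.05, 0, 0.09, 0, 0, 0, 1],
    [0.05, 0, 0.09, 0, 0, 0, 1],
    [0.05, 0, 0.09, 0, 0, 0, 1],
    [0, 0, 0, 0, 0, 0, 1],
    [0, 0, 0, 0, 0, 0, 1],
    [0, 0, 0, 0, 0, 0, 1],
    [0, 0, 0, 0, 0, 0, 1],
  ],
)

```text
time: 13.72
tool_pos: [0.5016, -0.019, 0.1319]
tool_rot: [3.137, 0.494, -3.08]
contact_force: [-10.5, 2.0, -6.3]
opening: 0.0918
grip_force: 6.2
```

```bash
python3 sw.py; python3 rz.py
```

```text
((369.5, 115.09), 42, 41) ((398.0, 116.6), 41, 43) yaw 0.05743153202536151 piv [ 0.63929062 -0.01553156] swing -0.4043843751421186 r 0.12546694352275375 asin 0.4051671549334445
13.7667 [ 0.50162261 -0.01904864  0.1318817 ] [-10.39069034   1.85231615  -6.79726097] [-0.3   0.24  2.15  0.55  0.33 -2.42]
[233.3 229.7 388.7 273.9] [ 0.4919 -0.0241  0.1187] [0.0002 0.0002]
 plane [ 0.492  -0.024   0.1187]
[261.5 218.8 355.9 270.6] [0.5017 0.0357 0.1264] [0.0004 0.0004]
 plane [0.5015 0.0353 0.1264]
```

The force follows the spring down to about 8 mm of lift, which is below the 12 mm plate level. So the pin is entering the hole, and I'll keep lowering.

Call:
carry_out(
  deltas=[
    [0.05, 0, 0.09, 0, 0, 0, 1],
    [0.05, 0, 0.09, 0, 0, 0, 1],
    [0.05, 0, 0.09, 0, 0, 0, 1],
    [0.05, 0, 0.09, 0, 0, 0, 1],
    [0.05, 0, 0.09, 0, 0, 0, 1],
    [0.05, 0, 0.09, 0, 0, 0, 1],
    [0, 0, 0, 0, 0, 0, 1],
    [0, 0, 0, 0, 0, 0, 1],
  ],
)

```text
time: 14.53
tool_pos: [0.5017, -0.019, 0.1259]
tool_rot: [3.137, 0.494, -3.08]
contact_force: [-10.9, 1.6, -5.4]
opening: 0.0915
grip_force: 6.1
```

Call:
carry_out(
  deltas=[
    [0.05, 0, 0.09, 0, 0, 0, 1],
    [0.05, 0, 0.09, 0, 0, 0, 1],
    [0.05, 0, 0.09, 0, 0, 0, 1],
    [0.05, 0, 0.09, 0, 0, 0, 1],
    [0.05, 0, 0.09, 0, 0, 0, 1],
    [0.05, 0, 0.09, 0, 0, 0, 1],
    [0, 0, 0, 0, 0, 0, 1],
    [0, 0, 0, 0, 0, 0, 1],
  ],
)

```text
time: 15.2
tool_pos: [0.5036, -0.0195, 0.1214]
tool_rot: [3.138, 0.499, -3.081]
contact_force: [-7.7, 3.4, -1.0]
opening: 0.0917
grip_force: 4.0
```

```bash
python3 sw.py; python3 rz.py
```

```text
((369.5, 115.09), 42, 41) ((398.0, 116.6), 41, 43) yaw 0.05743153202536151 piv [ 0.63929062 -0.01553156] swing -0.4043843751421186 r 0.12546694352275375 asin 0.4051671549334445
15.25 [ 0.50356448 -0.01950236  0.12136347] [-8.10189206  3.53584477 -0.63806191] [-0.3   0.27  2.16  0.62  0.3  -2.49]
[233.3 229.7 388.7 273.9] [ 0.4919 -0.0241  0.1187] [0.0002 0.0002]
 plane [ 0.492  -0.024   0.1187]
[261.7 220.7 354.9 271.1] [0.5016 0.0363 0.1202] [0.0003 0.0003]
 plane [0.5017 0.0366 0.1202]
```

Call:
carry_out(
  deltas=[
    [0.08, 0, 0, 0, 0, 0, 1],
    [0.08, 0, 0, 0, 0, 0, 1],
    [0.08, 0, 0, 0, 0, 0, 1],
    [0.08, 0, 0, 0, 0, 0, 1],
    [0.08, 0, 0, 0, 0, 0, 1],
    [0, 0, 0, 0, 0, 0, 1],
    [0, 0, 0, 0, 0, 0, 1],
    [0, 0, 0, 0, 0, 0, 1],
  ],
)

```text
time: 16.02
tool_pos: [0.5016, -0.0216, 0.1199]
tool_rot: [-3.141, 0.502, -3.082]
contact_force: [-0.1, 0.4, -0.7]
opening: 0.092
grip_force: 0.0
```

```bash
python3 rz.py
python3 - <<'E'
from h import *
from cell import cams
a=cams.read_camera('wrist')['image'][150:450,280:600];b=cams.read_camera('scene')['image'][170:320,180:340]
cv2.imwrite('pics/p9.png',np.hstack([a,cv2.resize(b,(320,300),interpolation=cv2.INTER_CUBIC)]))
E
```

```text
16.0167 [ 0.50156052 -0.02158606  0.11989557] [-0.11331359  0.40862141 -0.71655616] [-0.3   0.27  2.17  0.65  0.29 -2.52]
[233.3 229.7 388.7 273.9] [ 0.4919 -0.0241  0.1187] [0.0002 0.0002]
 plane [ 0.492  -0.024   0.1187]
[261.5 220.8 355.2 271.6] [0.5009 0.0361 0.1195] [0.0001 0.0001]
 plane [0.5009 0.0361 0.1195]
```

View pics/p9.png

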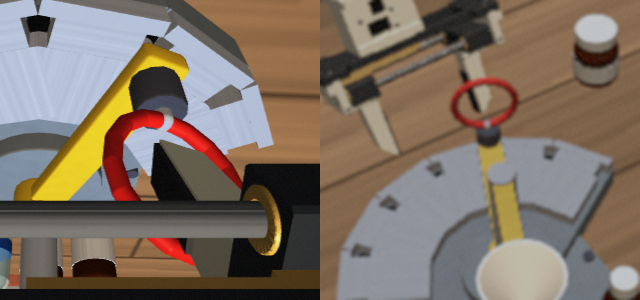

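The contact is released and the ring sits down on the boss in both views, at (155,95) and (487,128). I'm withdrawing along the finger axis.

Call:
carry_out(
  deltas=[
    [0.03, 0, -0.3, 0, 0, 0, 1],
    [0.03, 0, -0.4, 0, 0, 0, 1],
    [0, 0, -0.4, 0, 0, 0, 1],
    [0, 0, -0.4, 0, 0, 0, 1],
    [0, 0, -0.4, 0, 0, 0, 1],
    [0, 0, -0.4, 0, 0, 0, 1],
    [0, 0, -0.4, 0, 0, 0, 1],
    [0, 0, -0.4, 0, 0, 0, 1],
  ],
)

```text
time: 16.88
tool_pos: [0.4853, -0.022, 0.1467]
tool_rot: [3.141, 0.5, -3.081]
contact_force: [-0.7, 1.0, 0.5]
opening: 0.0922
grip_force: 0.0
```

Call:
carry_out(
  deltas=[
    [0, 0, -0.6, 0, 0, 0, 1],
    [0, 0, -0.8, 0, 0, 0, 1],
    [0, 0, -0.8, 0, 0, 0, 1],
    [0, 0, -0.8, 0, 0, 0, 1],
    [0, 0, -0.8, 0, 0, 0, 1],
    [0, 0, -0.8, 0, 0, 0, 1],
    [0, 0, -0.4, 0, 0, 0, 1],
    [0, 0, 0, 0, 0, 0, 1],
  ],
)

```text
time: 17.55
tool_pos: [0.4616, -0.0237, 0.1913]
tool_rot: [-3.141, 0.502, -3.081]
contact_force: [-0.7, 0.2, -0.4]
opening: 0.0916
grip_force: 0.0
```

```bash
python3 rz.py; python3 sw.py
```

```text
17.55 [ 0.46156205 -0.02368888  0.19127199] [-0.73427716  0.20472893 -0.36364641] [-0.35  0.06  2.16  0.41  0.5  -2.3 ]
[233.3 229.7 388.7 273.9] [ 0.4919 -0.0241  0.1187] [0.0002 0.0002]
 plane [ 0.492  -0.024   0.1187]
[261.7 221.  355.2 271.6] [0.5009 0.0361 0.1189] [0.0001 0.0001]
 plane [0.5009 0.036  0.1189]
((369.5, 115.09), 42, 41) ((398.0, 116.6), 41, 43) yaw 0.05743153202536151 piv [ 0.63929062 -0.01553156] swing -0.4043843751421186 r 0.12546694352275375 asin 0.4051671549334445
```

View pics/last.png

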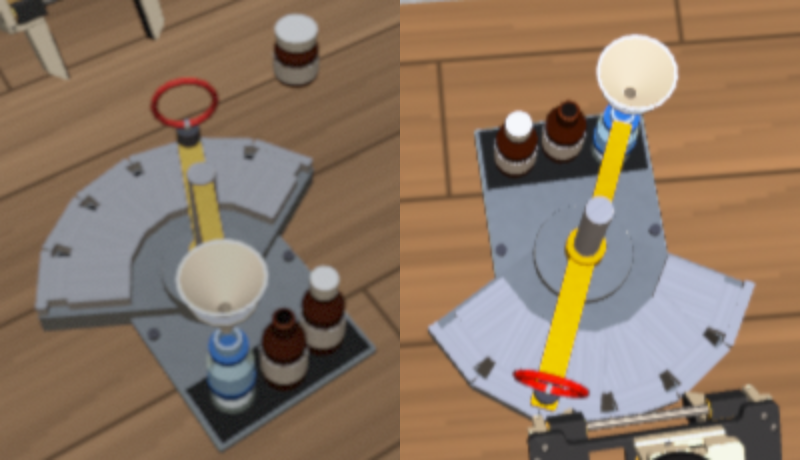

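The pictures show the pin home (ring height 118.9 mm against 118.7 mm at the start), the funnel over the empty bottle, everything else standing and the gripper clear of the ring.

```bash
python3 -c "
from cell import robot
print(robot.hand_in())"
```

```text
the job is handed in; nothing more can be done
None
```

I handed the job in at about 17.6 s, with the funnel over the empty blue-banded bottle, the pin home by camera (ring back at its starting height), the bottles and jar still standing, and the gripper clear; the interface gave no verdict.

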